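# Hang the bolt pail on the shelf stand

### The arm

A 6-joint arm with a two-finger parallel gripper is mounted at the origin on the work surface. World frame = base frame: x ahead of the robot, y to its left, z up, the work surface at z = 0. Lengths are in m, angles in rad, forces in N, time in s.
With the tool pointing down it reaches from about 0.3 to 0.775 m from the base axis. Payload 14.6 kg.
Tool frame: the origin (TCP) lies midway between the tips of the shut fingers; the grasp point (between the pads) lies 19 mm behind it (ctrl.grip_depth is the z of the grasp point in the tool frame, in m); z points along the fingers, y is the line along which they close (so a half turn about z gives the same grasp; the last joint's range is limited). The gripper opens to 94 mm and grips with 3 to 60 N. Pads are 16 mm wide; open, the fingers measure 119 mm over their backs; the gripper's body (75 mm by 177 mm) begins 78 mm behind the grasp point.
Start: joints at [1.249, 0.3, 1.521, -0, 1.321, -0.067], TCP at [0.139, 0.532, 0.205] pointing down, gripper open.
Joint ranges: [-3.03, 3.03], [-0.79, 2.21], [0.23, 2.52], [-1.04, 4.18], [0, 3.07], [-2.55, 2.55]. Speed limits (rad/s): [2.22, 2.22, 2.57, 3.14, 3.14, 3.14].

### API

Orientations are given as [roll, pitch, yaw] about the fixed x, y, z axes, in that order (R = Rz(yaw) Ry(pitch) Rx(roll)).
In Python, from station import ctrl gives the robot as it stands. The module is installed in compiled form; this text tells all that it offers.
- The arm moves only by the tool carry_out, never from a script. Its argument "commands" is a list of rows, each a list of 3 entries, a list of its own where there are three numbers: the closure, from 0 (fully open) to 1 (shut), then the shift along the tool's x, y, z in mm, then the turn, a rotation vector about the tool's x, y, z in rad. In form: [[gripper, [tx, ty, tz], [wx, wy, wz]], ...]. A call has 1 to 10 rows; each row shifts and turns the commanded pose from where the row before left it, along the tool's axes as they then stand; what a row does not reach is not made up. A row lasts 1/8 s, in which the tool goes at most 62.5 mm and 10.7 degrees, less where a joint would pass 70% of its speed; a pose out of reach is approached as far as the arm can. A call with a gripper value outside its range is refused whole. The fingers move at their own pace and stop on an object; "squeeze" is the grip in N (left out, the last holds). Time passes only in rows, so rows that do not move let the fingers close. It gives the time, the measured TCP pose, the force, the opening and the grip force at its end, in the units of the state.
- ctrl.get_obs(): the state, without advancing time (a new reading comes with each control period).
- ctrl.camera(name): name is "side" or "top" or "wrist"; returns a dict with "img" (400x640x3 uint8, blue, green, red), "camera_matrix" (3x3 intrinsics, pixels), "rvec" (rotation vector, rad) and "tvec" (3), from world to camera coordinates, as OpenCV has them. Camera axes: x right, y down, z forward; pixel columns grow to the right and rows downward; lengths in m; the calibration is good to about 2 mm. A picture is of the moment at which its call begins. There is no depth.
- ctrl.hand_in(): hands the job in; it is judged then, once.
Trained networks look in the newest picture that a camera, given by its name, has taken for a name from the list of things; names that differ only in an ending like _2 or _b are one class to them, and where a whole thing is asked for, a point or a joint stands for the part that bears it (a point fixed in the world has none). Each returns a list of dicts, best first, with "score" (0 to 1); they miss things now and then, are a little off and sometimes report something else, mostly with a low value. They report only what shows in the picture. A call takes as long as a camera call.
- ctrl.outline_of(thing, camera): "region" (400x640 bool, what is visible of it).
- ctrl.place_of(thing, camera): "at" ([x, y, z] in m, in world coordinates, good to about 4 mm: a listed point, or the origin of a listed thing).
The state is a dict: "time_s": time; "qpos": joint angles; "joint_vel": joint speeds; "tau": joint torques, N m; "ee_pos": TCP position; "eef_rot": TCP orientation; "force": force on the tool from outside, world axes, zero at the start; "moment": the same for the moment, N m; "grip_width": finger opening in m; "grip_force": force on a finger pad.
Only numpy, scipy, OpenCV 4.12 (cv2) and the standard library are available. Lean on these libraries where they do the work, as an engineer would, in place of code of your own. Each camera call takes 0.05 s, during which the arm holds its last target. There are 200 camera calls.

### The job

Clear the bolt pail off the welding table before the next job: swing its folded-down wire bail upright while the pail still stands on the table, then lift the pail by the red grip on the bail and hang it under the shelf of the yellow stand, with the bare wire on either side of the grip lying in both prongs. Let go and leave the pail hanging upright and still; do not tip it on the way, and leave the other loose things where they are.

Things in the scene. Friction and masses are not known exactly. Their poses are not given: they have to be found in the camera images.
- pail: loose aluminium pail of bolts, 0.4 to 0.6 kg: round, 80 mm tall, outer radius 43 mm at the foot, 52 mm at the rim, 3 mm wall, standing on the table. Origin: centre of its underside, z up. The bail's hinge line runs along the pail's y, 70 mm above the origin; the folded bail sticks out on its -x side, roughly towards the robot.
- bail (a joint): angle (rad) of the pail's wire bail: 0 = folded down, level, to the pail's -x side; 1.571 = straight up; stop at 2.4. Hinge friction 0.026 N m holds it where it is left. 5 mm steel wire bent to a square U: two legs 105 mm long at y = +-60 mm, joined by a straight cross wire 105 mm from the hinge.
- grip: red plastic sleeve fixed round the middle of the bail's cross wire: 14 mm diameter, 50 mm long. Origin at its centre, y along the wire and parallel to the pail's y. About 27 mm of bare wire on each side. Bail folded level: 70 mm above the table, 46 mm free to the pail's rim. Bail upright: 175 mm above the pail's underside.
- rack: yellow stand fixed to the table; origin on the table straight below the seat; its open -x side faces roughly to the robot. Posts at x = 85 to 115, y = +-95 mm carry a shelf, underside 375 and top 387 mm up, from x = -20 to 145, y = +-120 mm, so it covers the prongs. A rear bar, 22 mm high, 245 mm up, front at x = 90 mm, carries the prongs.
- seat (a point): where the red grip's centre ends when the pail hangs: 215 mm up, midway between the hollows of two steel prongs 8 mm thick at y = +-43 mm; axes of the rack. Prong tips at x = -24 mm top out 20 mm above this point; the wire's centre passes over them from 25 mm above it. At x = +30 mm the prongs rise 26 mm. The hung pail's underside is 40 mm up.
- stop_pin: bystander, leave alone: loose dark steel stepped stop pin, 40 mm diameter, 55 mm tall; origin at its underside
- hammer: bystander, leave alone: loose hammer lying on the table; origin at its underside
- brush: bystander, leave alone: loose brush lying on the table; origin at its underside
- spray: bystander, leave alone: loose green spray can, 60 mm diameter, 150 mm tall; origin at its underside
- jig_block: bystander, leave alone: loose aluminium block 60 x 90 x 40 mm; origin at its underside
- collar: bystander, leave alone: loose steel collar, 70 mm outside, 40 mm inside, 25 mm tall; origin at its underside

How it is judged:
On the way, in this order (a step that is already met when the one before it is completed fails the run):
1. the bail is raised upright while the pail stands on the table (value of joint bail between 1.27 and 1.87 rad and height (world z) of pail below 0.008 m), for 0.2 s.
2. the pail is off the table, carried by the red grip (height (world z) of pail above 0.03 m and contact force between the fingers and grip above 0.5 N), for 0.2 s.
At the end, for the whole second after the job is handed in: The pail hangs, still and within 0.3 rad of upright, from both prongs: the red grip's centre is within 15 mm (x), 20 mm (y) and -8 to +12 mm (z) of the seat, its wire parallel to the rack's y within 0.15 rad, and the rack bears the pail (x of grip in the frame of seat between -0.015 and 0.015 m and y of grip in the frame of seat between -0.02 and 0.02 m and z of grip in the frame of seat between -0.008 and 0.012 m and angle between the y axis of grip and the y axis of rack, either way round below 0.15 rad and contact force between pail and rack above 2 N and angle between pail's own z axis and vertical below 0.3 rad and linear speed of pail below 0.05 m/s); the robot touches nothing.
It fails at once if the pail is tipped more than 0.7 rad (angle between pail's own z axis and vertical above 0.7 rad).
It fails at once if another loose thing is moved by more than 30 mm (distance of any of stop_pin, hammer, brush, spray, jig_block, collar from where it was at the start of the episode above 0.03 m).
It also fails if it takes over 58 s, if anything falls off the work surface, if the arm or the gripper's body presses on something with over 40 N, if the wrist force passes 120 N, or if a joint passes its speed limit or range.

## Working session

There is one attempt and no reset: what is moved stays moved. The work goes in short steps, Python scripts to look and compute and a tool call to move; the robot and the scene stay as the last step left them, time stands still between calls to the robot, and variables do not carry over. Pictures are saved under pics/ and viewed, at most 10 in all, crops included, and the job is handed in when it is done.

Besides the shell and the picture viewer there is one more tool, called after ">>>" as a command line: name --argument value ..., lists and objects as JSON in quotes. carry_out: Moves the arm, as the interface text tells. Its arguments: {"type":"object","properties":{"commands":{"type":"array","items":{"type":"array"}},"squeeze":{"type":"number"}},"required":["commands"]}

```bash
mkdir -p pics
cat > h.py <<'E'
from station import ctrl
import numpy as np, cv2
from scipy.spatial.transform import Rotation as R
def ray(c,uv):
    M=R.from_rotvec(np.ravel(c['rvec'])).as_matrix(); t=np.ravel(c['tvec'])
    o=-M.T@t; n=cv2.undistortPoints(np.array([[uv]],float),c['camera_matrix'],None)[0,0]
    d=M.T@np.r_[n,1]; return o,d
def atz(c,uv,z):
    o,d=ray(c,uv); return o+d*(z-o[2])/d[2]
def proj(c,P):
    return cv2.projectPoints(np.atleast_2d(np.array(P,float)),np.ravel(c['rvec']),np.ravel(c['tvec']),c['camera_matrix'],None)[0][:,0]
E
python3 - <<'E'
from h import *
ims=[]
for n in ['top','side']:
    c=ctrl.camera(n); cv2.imwrite(f'pics/{n}0.png',c['img'])
    for t in ['pail','grip','rack','seat','spray','stop_pin','jig_block','hammer','brush','collar']:
        r=ctrl.place_of(t,n)[:2]
        print(n,t,[(np.round(x['at'],3).tolist(),round(x['score'],2)) for x in r])
o=ctrl.get_obs();print(o['time_s'],o['ee_pos'],o['eef_rot'],o['grip_width'],ctrl.grip_depth)
E
```

```text
top pail [([0.622, 0.488, 0.006], 0.74), ([0.596, -0.196, -0.001], 0.69)]
top grip [([0.492, -0.205, 0.095], 0.52)]
top rack []
top seat [([0.615, 0.209, 0.216], 0.83)]
top spray [([0.622, 0.486, 0.003], 0.66), ([0.568, -0.489, 0.001], 0.33)]
top stop_pin [([0.623, 0.019, -0.002], 0.38)]
top jig_block [([0.423, 0.003, -0.001], 0.96), ([0.626, 0.022, -0.001], 0.61)]
top hammer [([0.566, -0.489, -0.001], 0.84)]
top brush [([0.427, 0.507, -0.001], 0.95)]
top collar [([0.411, 0.395, -0.001], 0.51)]
side pail [([0.597, -0.194, -0.002], 0.62), ([0.628, 0.022, 0.002], 0.19)]
side grip [([0.416, 0.394, 0.0], 0.71), ([0.495, -0.21, 0.091], 0.61)]
side rack []
side seat [([0.618, 0.206, 0.214], 0.76), ([0.495, -0.209, 0.092], 0.15)]
side spray [([0.618, 0.485, 0.001], 0.83)]
side stop_pin [([0.627, 0.022, 0.001], 0.54), ([0.594, -0.192, -0.002], 0.32)]
side jig_block [([0.425, 0.001, 0.006], 0.64)]
side hammer [([0.567, -0.49, 0.0], 0.81)]
side brush [([0.413, 0.397, -0.0], 0.71), ([0.426, 0.512, -0.002], 0.64)]
side collar [([0.415, 0.397, -0.002], 0.67)]
1.1 [0.13862699 0.53223487 0.20543487] [-3.14158452e+00 -6.10324891e-06  2.88676394e+00] 0.09411373123013618 -0.0188
```

View pics/top0.png

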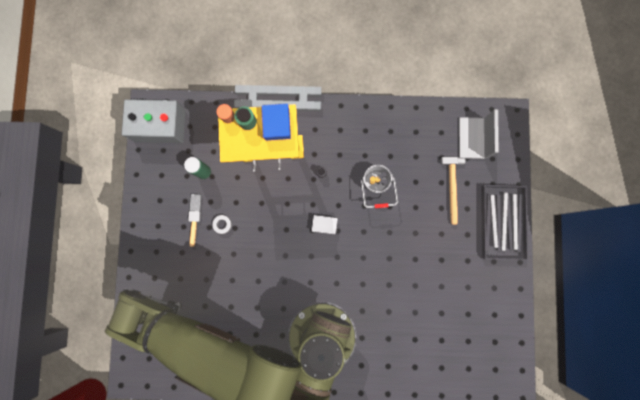

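View pics/side0.png

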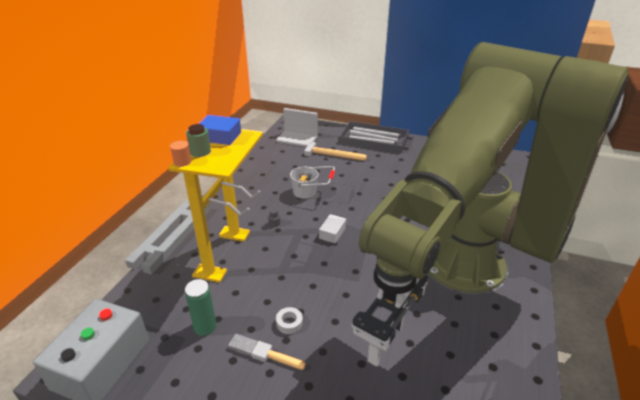

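Top view: the pail stands at px (378,180) with its red grip at (380,206). The yellow shelf is around (260,135), with prong tips at about (253,165) and (280,165). The side view agrees. Next I'll get the grip's height, the pail's yaw and the rack's yaw.

Run:
```python
from h import *
from scipy.optimize import least_squares
C={n:ctrl.camera(n) for n in ['top','side']}
uv={}
for n,c in C.items():
    b,g,r=[c['img'][...,i].astype(int) for i in range(3)]
    m=((r>120)&(g<80)&(b<80)).astype(np.uint8)
    p=proj(c,[0.494,-0.207,0.09])[0]
    yy,xx=np.nonzero(m); k=np.hypot(xx-p[0],yy-p[1])<22
    pts=np.c_[xx,yy][k].astype(float); uv[n]=pts.mean(0)
    w=np.linalg.svd(pts-pts.mean(0))[2][0]; s=(pts-pts.mean(0))@w
    print(n,len(pts),uv[n],p,s.min(),s.max())
    if n=='top':
        e=[atz(c,uv[n]+w*t,0.085) for t in(s.min(),s.max())]; d=e[0]-e[1]; print('sleeve yaw',np.degrees(np.arctan2(-d[0],d[1])),np.linalg.norm(d))
f=lambda P:np.concatenate([proj(C[n],P)[0]-uv[n] for n in C])
s=least_squares(f,[.494,-.207,.09]);print('grip',s.x,s.fun)
c=C['top'];b,g,r=[c['img'][...,i].astype(int) for i in range(3)]
m=(r>170)&(g>130)&(b<90)
E=[]
for x in range(222,300,2):
    y=np.nonzero(m[120:175,x])[0]
    if len(y):E.append(atz(c,(x,y.max()+120.5),.387))
E=np.array(E);p=np.polyfit(E[:,1],E[:,0],1);res=E[:,0]-np.polyval(p,E[:,1]);k=abs(res)<.006
p=np.polyfit(E[k,1],E[k,0],1);print('front edge: x=',p,'yaw deg',np.degrees(np.arctan(-p[0])),k.sum(),len(k),E[k,1].min(),E[k,1].max())
big=cv2.resize(c['img'][85:215,200:410],None,fx=3.6,fy=3.6,interpolation=cv2.INTER_CUBIC);cv2.imwrite('pics/topcrop.png',big)
```

```text
top 47 [380.72340426 205.21276596] [381.55561411 205.91232209] -6.1464152883737455 5.889473927884722
sleeve yaw -171.81911023218345 0.0445033569243446
side 28 [331.25 174.25] [331.77991669 174.72023825] -3.6765801200722312 3.5452736872125086
grip [ 0.49555707 -0.20357232  0.09381261] [ 0.03931022  0.15745306 -0.15933396 -0.01375743]
front edge: x= [-0.09334074  0.61531843] yaw deg 5.332579526643004 39 39 0.08652405158547656 0.3169434378255273
```

View pics/topcrop.png

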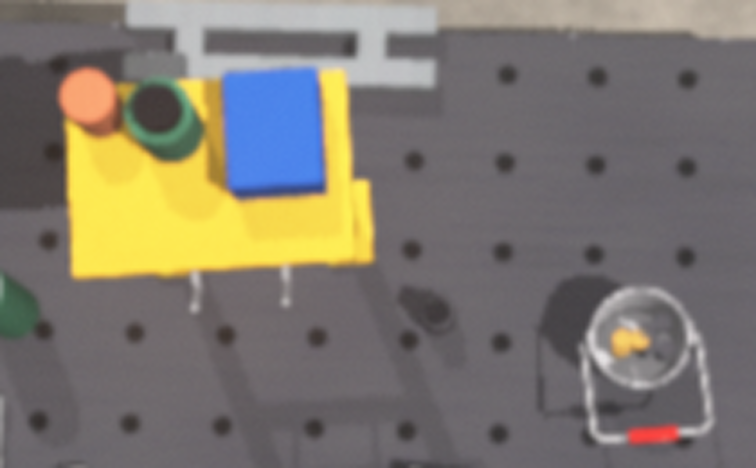

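The grip is at (0.4955, -0.2036, 0.094), so the bail angle is about 0.23 rad and the pail's yaw about 7°. The rack's yaw is 5.3°, and its front edge agrees with the seat at (0.6165, 0.2075). I'll grasp with the tool pitched 25° below horizontal, which will also clear the shelf later.

```bash
cat >> h.py <<'E'
def tool(yaw,a):
    "tool pointing along yaw, a below horizontal (deg)"
    y,a=np.radians([yaw,a]); px=np.array([np.cos(y),np.sin(y),0]); z=np.cos(a)*px-np.sin(a)*np.array([0,0,1]); x=np.array([-np.sin(y),np.cos(y),0])
    return np.c_[x,np.cross(z,x),z]
def now():
    o=ctrl.get_obs(); return np.array(o['ee_pos']),R.from_euler('xyz',o['eef_rot']).as_matrix()
def plan(p0,R0,p1,R1,n,g):
    w=R.from_matrix(R0.T@R1).as_rotvec()/n; d=(np.array(p1)-p0)/n; rows=[];Rk=R0
    for k in range(n):
        rows.append([g,(Rk.T@d*1000).round(1).tolist(),w.round(4).tolist()]); Rk=Rk@R.from_rotvec(w).as_matrix()
    print(str(rows).replace(' ','')); return np.array(p1),R1
E
python3 - <<'E'
from h import *
p,r=now()
p,r=plan(p,r,[.36,.32,.30],tool(7+40,90),10,0.5)
p,r=plan(p,r,[.43,-.19,.30],tool(7,90),12,0.5)
p,r=plan(p,r,[.43,-.205,.20],tool(7,25),10,0.5)
E
```

```text
[[0.5,[-26.8,-15.0,-9.5],[-0.0,0.0,0.0496]],[0.5,[-27.5,-13.6,-9.5],[-0.0,0.0,0.0496]],[0.5,[-28.1,-12.2,-9.5],[-0.0,0.0,0.0496]],[0.5,[-28.7,-10.8,-9.5],[-0.0,0.0,0.0496]],[0.5,[-29.2,-9.4,-9.5],[-0.0,0.0,0.0496]],[0.5,[-29.6,-7.9,-9.5],[-0.0,0.0,0.0496]],[0.5,[-30.0,-6.5,-9.5],[-0.0,0.0,0.0496]],[0.5,[-30.3,-5.0,-9.5],[-0.0,0.0,0.0496]],[0.5,[-30.5,-3.5,-9.5],[-0.0,0.0,0.0496]],[0.5,[-30.6,-1.9,-9.5],[-0.0,0.0,0.0496]]]
[[0.5,[-33.3,-27.1,-0.0],[0.0,-0.0,0.0582]],[0.5,[-34.8,-25.1,-0.0],[0.0,-0.0,0.0582]],[0.5,[-36.2,-23.1,-0.0],[0.0,-0.0,0.0582]],[0.5,[-37.5,-20.9,-0.0],[0.0,-0.0,0.0582]],[0.5,[-38.6,-18.7,-0.0],[0.0,-0.0,0.0582]],[0.5,[-39.6,-16.4,-0.0],[0.0,-0.0,0.0582]],[0.5,[-40.5,-14.1,-0.0],[0.0,-0.0,0.0582]],[0.5,[-41.3,-11.7,-0.0],[0.0,-0.0,0.0582]],[0.5,[-41.9,-9.3,-0.0],[0.0,-0.0,0.0582]],[0.5,[-42.3,-6.8,-0.0],[0.0,-0.0,0.0582]],[0.5,[-42.7,-4.4,-0.0],[0.0,-0.0,0.0582]],[0.5,[-42.9,-1.9,-0.0],[0.0,-0.0,0.0582]]]
[[0.5,[-1.5,-0.2,10.0],[-0.1134,-0.0,-0.0]],[0.5,[-1.5,-1.3,9.9],[-0.1134,-0.0,-0.0]],[0.5,[-1.5,-2.4,9.7],[-0.1134,-0.0,-0.0]],[0.5,[-1.5,-3.5,9.4],[-0.1134,-0.0,-0.0]],[0.5,[-1.5,-4.5,8.9],[-0.1134,-0.0,-0.0]],[0.5,[-1.5,-5.5,8.3],[-0.1134,-0.0,-0.0]],[0.5,[-1.5,-6.4,7.7],[-0.1134,-0.0,-0.0]],[0.5,[-1.5,-7.3,6.9],[-0.1134,-0.0,-0.0]],[0.5,[-1.5,-8.0,6.0],[-0.1134,-0.0,-0.0]],[0.5,[-1.5,-8.6,5.1],[-0.1134,-0.0,-0.0]]]
```

>>> carry_out --commands '[[0.5, [-27, -15, -9.5], [0, 0, 0.05]], [0.5, [-27.5, -13.5, -9.5], [0, 0, 0.05]], [0.5, [-28, -12, -9.5], [0, 0, 0.05]], [0.5, [-28.5, -11, -9.5], [0, 0, 0.05]], [0.5, [-29, -9.5, -9.5], [0, 0, 0.05]], [0.5, [-29.5, -8, -9.5], [0, 0, 0.05]], [0.5, [-30, -6.5, -9.5], [0, 0, 0.05]], [0.5, [-30, -5, -9.5], [0, 0, 0.05]], [0.5, [-30.5, -3.5, -9.5], [0, 0, 0.05]], [0.5, [-30.5, -2, -9.5], [0, 0, 0.05]]]'

```text
time_s: 2.45
ee_pos: [0.3595, 0.319, 0.3008]
eef_rot: [3.141, 0.0, 2.385]
force: [-0.2, 0.2, -0.8]
grip_width: 0.0473
grip_force: 0.0
```

>>> carry_out --commands '[[0.5, [-40, -33, 0], [0, 0, 0.07]], [0.5, [-42, -30, 0], [0, 0, 0.07]], [0.5, [-44, -27, 0], [0, 0, 0.07]], [0.5, [-46, -24, 0], [0, 0, 0.07]], [0.5, [-47.5, -20, 0], [0, 0, 0.07]], [0.5, [-49, -17, 0], [0, 0, 0.07]], [0.5, [-50, -13, 0], [0, 0, 0.07]], [0.5, [-51, -9.5, 0], [0, 0, 0.07]], [0.5, [-51, -6, 0], [0, 0, 0.07]], [0.5, [-51, -2, 0], [0, 0, 0.07]]]'

```text
time_s: 3.7
ee_pos: [0.4278, -0.1937, 0.3006]
eef_rot: [3.141, 0.0, 1.684]
force: [0.8, 0.4, -0.3]
grip_width: 0.0469
grip_force: 0.0
```

>>> carry_out --commands '[[0.5, [-1.5, 0, 10], [-0.1134, 0, 0]], [0.5, [-1.5, -1, 10], [-0.1134, 0, 0]], [0.5, [-1.5, -2.5, 9.5], [-0.1134, 0, 0]], [0.5, [-1.5, -3.5, 9.5], [-0.1134, 0, 0]], [0.5, [-1.5, -4.5, 9], [-0.1134, 0, 0]], [0.5, [-1.5, -5.5, 8], [-0.1134, 0, 0]], [0.5, [-1.5, -6.5, 7.5], [-0.1134, 0, 0]], [0.5, [-1.5, -7, 7], [-0.1134, 0, 0]], [0.5, [-1.5, -8, 6], [-0.1134, 0, 0]], [0.5, [-1.5, -8.5, 5], [-0.1134, 0, 0]]]'

```text
time_s: 4.95
ee_pos: [0.4281, -0.2074, 0.2014]
eef_rot: [2.003, 0.002, 1.685]
force: [1.2, -1.1, -1.5]
grip_width: 0.0471
grip_force: 0.0
```

Reached as planned. Now a closer look with the wrist camera.

Run:
```python
from h import *
c=ctrl.camera('wrist'); img=c['img']
for t in ['grip','pail']:
    print(t,[(np.round(x['at'],4).tolist(),round(x['score'],2)) for x in ctrl.place_of(t,'wrist')[:2]])
b,g,r=[img[...,i].astype(int) for i in range(3)]
m=((r>110)&(g<80)&(b<80)).astype(np.uint8)
n,l,s,cen=cv2.connectedComponentsWithStats(m);k=1+np.argmax(s[1:,4]);print(s[k],cen[k],proj(c,[.4955,-.2036,.094]))
pts=np.argwhere(l==k)[:,::-1].astype(float);mu=pts.mean(0);w=np.linalg.svd(pts-mu,full_matrices=False)[2][0];q=(pts-mu)@w
e=[atz(c,mu+w*t,.094) for t in(q.min(),q.max())];d=e[0]-e[1];print('centre',atz(c,mu,.094),'yaw',np.degrees(np.arctan(-d[0]/d[1])),np.linalg.norm(d))
cv2.imwrite('pics/w1.png',img)
p,r=now();print(p)
```

```text
grip [([0.4942, -0.2006, 0.0891], 0.63)]
pail [([0.5947, -0.1949, -0.0007], 0.6)]
[239 174  17  51 696] [247.125      198.95114943] [[252.19277444 197.41414231]]
centre [ 0.48767391 -0.20420297  0.094     ] yaw 7.044899236226089 0.05029716839497096
[ 0.42778839 -0.20702791  0.19997817]
```

View pics/w1.png

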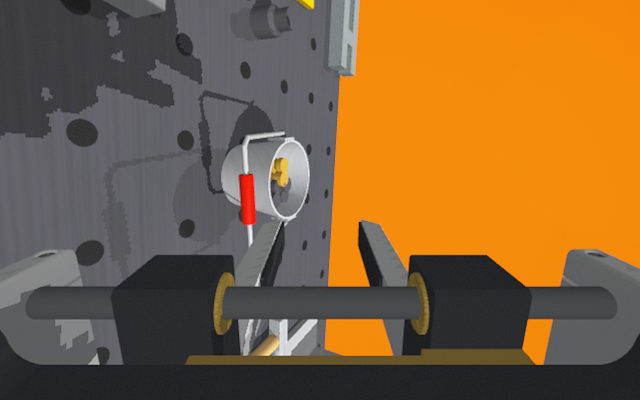

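Wrist view: the red sleeve is at (247,199) and lies square to the fingers, with yaw 7°. The combined estimate of its position is (0.494, -0.204, 0.091). Next is the approach.

Run:
```python
from h import *
p,r=now(); T=tool(7,25); g=np.array([.494,-.204,.091])
p,r=plan(p,r,g-.06*T[:,2],T,4,.5)
p,r=plan(p,r,g+.017*T[:,2],T,4,.5)
```

```text
[[0.5,[-1.3,-17.7,11.6],[-0.0009,0.0013,-0.0015]],[0.5,[-1.3,-17.7,11.5],[-0.0009,0.0013,-0.0015]],[0.5,[-1.3,-17.7,11.5],[-0.0009,0.0013,-0.0015]],[0.5,[-1.3,-17.7,11.5],[-0.0009,0.0013,-0.0015]]]
[[0.5,[-0.0,-0.0,19.2],[0.0,0.0,0.0]],[0.5,[-0.0,-0.0,19.2],[0.0,0.0,0.0]],[0.5,[-0.0,-0.0,19.2],[0.0,0.0,0.0]],[0.5,[-0.0,-0.0,19.2],[0.0,0.0,0.0]]]
```

>>> carry_out --commands '[[0.5, [-1.3, -17.7, 11.5], [0, 0, 0]], [0.5, [-1.3, -17.7, 11.5], [0, 0, 0]], [0.5, [-1.3, -17.7, 11.5], [0, 0, 0]], [0.5, [-1.3, -17.7, 11.5], [0, 0, 0]], [0.5, [0, 0, 0], [0, 0, 0]]]'

```text
time_s: 5.72
ee_pos: [0.441, -0.2104, 0.1173]
eef_rot: [2.01, -0.002, 1.689]
force: [0.3, 0.4, 0.9]
grip_width: 0.0471
grip_force: 0.0
```

Run:
```python
from h import *
c=ctrl.camera('wrist'); img=c['img']
b,g,r=[img[...,i].astype(int) for i in range(3)]
m=((r>110)&(g<80)&(b<80)).astype(np.uint8)
n,l,s,cen=cv2.connectedComponentsWithStats(m);k=1+np.argmax(s[1:,4]);print(s[k],cen[k])
p,T=now();print(p)
for G in ([.494,-.204,.091],[.4955,-.2036,.094],[.494,-.204,.088]):print(proj(c,G))
# axis line of the sleeve in the plane of the tool: ray vs nominal x
o,d=ray(c,cen[k]); 
for x in (.490,.494,.498):print(o+d*(x-o[0])/d[0])
print([(np.round(x['at'],4).tolist(),round(x['score'],2)) for x in ctrl.place_of('grip','wrist')[:2]])
cv2.imwrite('pics/w2.png',img)
```

```text
[311 179  16  60 908] [318.77753304 208.33590308]
[ 0.44098469 -0.21062256  0.11803492]
[[321.08613179 206.97018942]]
[[325.12088141 206.66854122]]
[[317.84700452 206.55374346]]
[ 0.49       -0.20460437  0.09079537]
[ 0.494      -0.20540667  0.08893793]
[ 0.498      -0.20620898  0.08708048]
[([0.491, -0.2048, 0.0875], 0.75)]
```

View pics/w2.png

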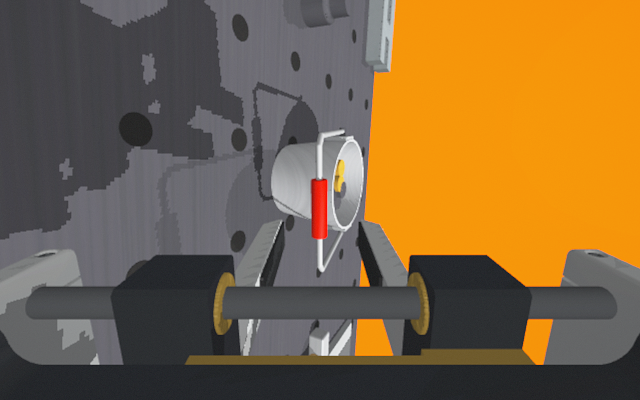

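The sleeve at (319,208) is centred between the fingertips at (283,222) and (362,222). I'll advance 76 mm and close lightly.

>>> carry_out --commands '[[0.5, [0, 0, 20], [0, 0, 0]], [0.5, [0, 0, 20], [0, 0, 0]], [0.5, [0, 0, 20], [0, 0, 0]], [0.5, [0, 0, 16], [0, 0, 0]], [0.5, [0, 0, 0], [0, 0, 0]], [0.95, [0, 0, 0], [0, 0, 0]], [0.95, [0, 0, 0], [0, 0, 0]], [0.95, [0, 0, 0], [0, 0, 0]], [0.95, [0, 0, 0], [0, 0, 0]]]' --squeeze 5

```text
time_s: 6.95
ee_pos: [0.51, -0.2057, 0.0936]
eef_rot: [2.016, -0.009, 1.69]
force: [-2.7, -0.2, 0.7]
grip_width: 0.0135
grip_force: 5.0
```

Run:
```python
from h import *
for n in ('wrist','side'):
    c=ctrl.camera(n); print(n,[(np.round(x['at'],4).tolist(),round(x['score'],2)) for x in ctrl.place_of('grip',n)[:2]],[(np.round(x['at'],4).tolist(),round(x['score'],2)) for x in ctrl.place_of('pail',n)[:1]])
    print(proj(c,[.493,-.2055,.091]),proj(c,[.493,-.2055,.101]))
    cv2.imwrite(f'pics/{n}3.png',c['img'])
o=ctrl.get_obs();print(o['ee_pos'],o['eef_rot'],o['force'],o['moment'],o['qpos'])
```

```text
wrist [([0.4952, -0.2062, 0.0943], 0.59)] [([0.5966, -0.1919, 0.0026], 0.56)]
[[306.84735355 238.22943531]] [[322.09178624 240.91561615]]
side [([0.4976, -0.2076, 0.1033], 0.36)] [([0.5994, -0.194, -0.0011], 0.77)]
[[331.9166117  174.74723777]] [[331.95985506 172.41392555]]
[ 0.51009816 -0.20559103  0.09358973] [ 2.01633743 -0.00890448  1.68982887] [-3.54300317 -0.15695551  1.38654189] [-0.180636    0.54024762 -0.02652653] [-0.82449221  0.3835772   2.21549444  1.87296778  0.87512738 -2.55387552]
```

View pics/side3.png

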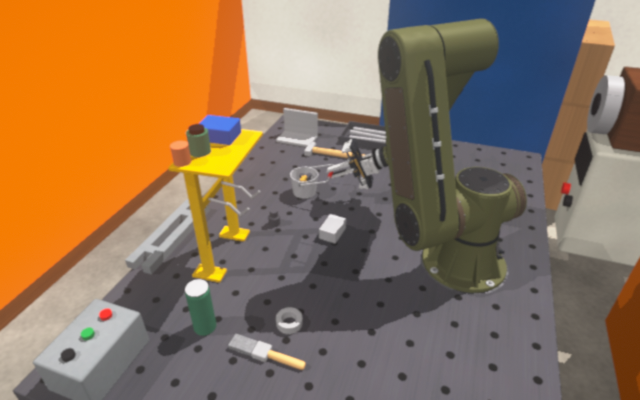

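Joint 6 has hit its limit (-2.55). With the tool this flat the wrist bends upward, so the half-turned grasp is the right one. I'll release, back off and turn 180° about the tool's z.

>>> carry_out --commands '[[0.5, [0, 0, 0], [0, 0, 0]], [0.5, [0, 0, 0], [0, 0, 0]], [0.5, [0, 0, 0], [0, 0, 0.05]], [0.5, [0, 0, -20], [0, 0, 0]], [0.5, [0, 0, -20], [0, 0, 0]], [0.5, [0, 0, -20], [0, 0, 0]], [0.5, [0, 0, -20], [0, 0, 0.09]], [0.5, [0, 0, 0], [0, 0, 0.15]], [0.5, [0, 0, 0], [0, 0, 0.15]], [0.5, [0, 0, 0], [0, 0, 0.15]]]'

```text
time_s: 8.5
ee_pos: [0.4385, -0.2145, 0.1282]
eef_rot: [2.096, -0.539, 1.405]
force: [-1.0, -0.2, 0.4]
grip_width: 0.0476
grip_force: 0.0
```

>>> carry_out --commands '[[0.5, [0, 0, 0], [0, 0, 0.15]], [0.5, [0, 0, 0], [0, 0, 0.15]], [0.5, [0, 0, 0], [0, 0, 0.15]], [0.5, [0, 0, 0], [0, 0, 0.15]], [0.5, [0, 0, 0], [0, 0, 0.15]], [0.5, [0, 0, 0], [0, 0, 0.15]], [0.5, [0, 0, 0], [0, 0, 0.15]], [0.5, [0, 0, 0], [0, 0, 0.15]], [0.5, [0, 0, 0], [0, 0, 0.15]], [0.5, [0, 0, 0], [0, 0, 0.15]]]'

```text
time_s: 9.75
ee_pos: [0.4386, -0.2144, 0.1282]
eef_rot: [-2.324, -0.89, -0.818]
force: [-0.7, -1.2, 0.2]
grip_width: 0.0469
grip_force: 0.0
```

>>> carry_out --commands '[[0.5, [0, 0, 0], [0, 0, 0.15]], [0.5, [0, 0, 0], [0, 0, 0.15]], [0.5, [0, 0, 0], [0, 0, 0.15]], [0.5, [0, 0, 0], [0, 0, 0.15]], [0.5, [0, 0, 0], [0, 0, 0.15]], [0.5, [0, 0, 0], [0, 0, 0.15]], [0.5, [0, 0, 0], [0, 0, 0.15]], [0.5, [0, 0, 0], [0, 0, 0]]]'

```text
time_s: 10.75
ee_pos: [0.4386, -0.2144, 0.1281]
eef_rot: [-2.016, 0.007, -1.45]
force: [0.5, 0.9, -0.8]
grip_width: 0.047
grip_force: 0.0
```

Run:
```python
from h import *
from scipy.optimize import least_squares
o=ctrl.get_obs();print(o['time_s'],np.round(o['qpos'],3),o['ee_pos'],o['eef_rot'],o['grip_width'])
p,T=now();print(T)
for n in ('wrist','side'):
    c=ctrl.camera(n); print(n,[(np.round(x['at'],4).tolist(),round(x['score'],2)) for x in ctrl.place_of('grip',n)[:2]],[(np.round(x['at'],4).tolist(),round(x['score'],2)) for x in ctrl.place_of('pail',n)[:1]])
    if n=='wrist':cv2.imwrite('pics/w4.png',c['img'])
# kinematic fit
S=[([1.249,.3,1.521,0,1.321,-.067],[.1386,.5322,.2054],[3.1416,0,2.8868]),([-0.82449221,0.3835772,2.21549444,1.87296778,.87512738,-2.55387552],[.5101,-.2056,.0936],[2.0163,-.0089,1.6898]),(list(o['qpos']),list(o['ee_pos']),list(o['eef_rot']))]
def f(v):
    r0,h,L1,L2,d=v;e=[]
    for q,p,a in S:
        w=np.array(p)-d*R.from_euler('xyz',a).as_matrix()[:,2]
        r=r0+L1*np.sin(q[1])+L2*np.sin(q[1]+q[2])
        e+=list(w-[r*np.cos(q[0]),r*np.sin(q[0]),h+L1*np.cos(q[1])+L2*np.cos(q[1]+q[2])])
    return e
s=least_squares(f,[0.05,.4,.4,.4,.3]);print(s.x,np.round(s.fun,4))
```

```text
10.75 [-1.012  0.214  2.322  1.653  0.963  0.688] [ 0.43855115 -0.21439653  0.12811249] [-2.01623015  0.00654982 -1.45042328] 0.04695092224332048
[[ 0.12007999 -0.42844152  0.89555495]
 [-0.99274261 -0.0458696   0.11116692]
 [-0.00654978 -0.90240448 -0.43084017]]
wrist [([0.4965, -0.2044, 0.0978], 0.79)] [([0.5953, -0.1939, -0.0009], 0.97)]
side [([0.5004, -0.2104, 0.1025], 0.39), ([0.4128, 0.3972, -0.0017], 0.27)] [([0.5958, -0.1917, -0.0026], 0.62)]
[-0.06076643  0.28835906  0.38578342  0.49382684  0.31706036] [-0.0296  0.0278 -0.0122 -0.0037  0.0078  0.007  -0.0058  0.0067  0.0051]
```

View pics/w4.png

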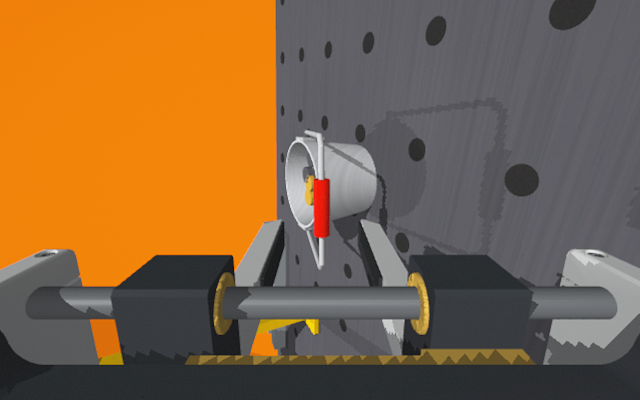

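The sleeve at (322,208) is again centred between the fingers, and j6 is now 0.69. I'll advance and grip lightly.

>>> carry_out --commands '[[0.5, [0, 0, 20], [0, 0, 0]], [0.5, [0, 0, 20], [0, 0, 0]], [0.5, [0, 0, 20], [0, 0, 0]], [0.5, [0, 0, 20], [0, 0, 0]], [0.95, [0, 0, 1], [0, 0, 0]], [0.95, [0, 0, 0], [0, 0, 0]], [0.95, [0, 0, 0], [0, 0, 0]], [0.95, [0, 0, 0], [0, 0, 0]]]' --squeeze 4

```text
time_s: 12.05
ee_pos: [0.5108, -0.2057, 0.0934]
eef_rot: [-2.016, 0.007, -1.452]
force: [-2.8, -0.5, 1.1]
grip_width: 0.0135
grip_force: 4.0
```

```bash
cat >> h.py <<'E'
from scipy.optimize import least_squares
E
python3 - <<'E'
from h import *
o=ctrl.get_obs();print(o['time_s'],np.round(o['qpos'],3),o['ee_pos'],o['eef_rot'],o['grip_width'],o['grip_force'],o['force'])
S=[([1.249,.3,1.521,0,1.321,-.067],[.1386,.5322,.2054],[3.1416,0,2.8868]),([-0.82449221,0.3835772,2.21549444,1.87296778,.87512738,-2.55387552],[.5101,-.2056,.0936],[2.0163,-.0089,1.6898]),
([-1.012,.214,2.322,1.653,.963,.688],[.43855,-.2144,.1281],[-2.0162,.00655,-1.4504]),(list(o['qpos']),list(o['ee_pos']),list(o['eef_rot']))]
def f(v):
    r0,h,L1,L2,d,e2=v;e=[]
    for q,p,a in S:
        w=np.array(p)-d*R.from_euler('xyz',a).as_matrix()[:,2];s=q[1]+q[2]
        r=r0+L1*np.sin(q[1])+L2*np.sin(s)-e2*np.cos(s)
        e+=list(w-[r*np.cos(q[0]),r*np.sin(q[0]),h+L1*np.cos(q[1])+L2*np.cos(s)+e2*np.sin(s)])
    return e
s=least_squares(f,[0.05,.4,.4,.4,.3,0]);print(s.x,np.round(s.fun,4))
p,T=now(); g=p-.019*T[:,2]; print('grasp',g)
px=np.array([np.cos(np.radians(7)),np.sin(np.radians(7)),0])
# hinge from grasp: height .07, leg .105
H=g+px*np.sqrt(.105**2-(g[2]-.07)**2); H[2]=.07; th0=np.arcsin((g[2]-.07)/.105); print('hinge',H,th0)
q=p
rows=[]
for th in np.linspace(th0,1.57,19)[1:]:
    n=H+.105*(-np.cos(th)*px+np.sin(th)*np.array([0,0,1]))+.019*T[:,2]
    rows.append([.95,(T.T@(n-q)*1000).round(1).tolist(),[0,0,0]]);q=n
print(str(rows).replace(' ',''))
E
```

```text
12.05 [-0.823  0.385  2.214  1.875  0.874  0.585] [ 0.51075115 -0.20574095  0.09343557] [-2.01611568  0.00706477 -1.45156467] 0.013517285294125757 3.999848887324333 [-2.84553166 -0.51417571  1.13500368]
[-0.0376325   0.3098985   0.39630064  0.49534328  0.31864688 -0.04314512] [-0.0349  0.0116 -0.      0.001   0.0009 -0.     -0.0022 -0.0014  0.
  0.0011  0.001  -0.    ]
grasp [ 0.49373278 -0.20783799  0.10161954]
hinge [ 0.5931124 -0.1956357  0.07     ] 0.3058863023114668
[[0.95,[-0.1,-7.3,-0.8],[0,0,0]],[0.95,[-0.1,-7.4,-0.3],[0,0,0]],[0.95,[-0.1,-7.4,0.3],[0,0,0]],[0.95,[-0.1,-7.3,0.8],[0,0,0]],[0.95,[-0.1,-7.3,1.3],[0,0,0]],[0.95,[-0.1,-7.1,1.8],[0,0,0]],[0.95,[-0.1,-7.0,2.3],[0,0,0]],[0.95,[-0.1,-6.8,2.8],[0,0,0]],[0.95,[-0.0,-6.6,3.3],[0,0,0]],[0.95,[-0.0,-6.4,3.7],[0,0,0]],[0.95,[-0.0,-6.1,4.2],[0,0,0]],[0.95,[-0.0,-5.8,4.6],[0,0,0]],[0.95,[-0.0,-5.5,5.0],[0,0,0]],[0.95,[-0.0,-5.1,5.3],[0,0,0]],[0.95,[-0.0,-4.7,5.7],[0,0,0]],[0.95,[-0.0,-4.3,6.0],[0,0,0]],[0.95,[-0.0,-3.9,6.3],[0,0,0]],[0.95,[-0.0,-3.4,6.5],[0,0,0]]]
```

>>> carry_out --commands '[[0.95, [0, -7.3, -0.8], [0, 0, 0]], [0.95, [0, -7.4, -0.3], [0, 0, 0]], [0.95, [0, -7.4, 0.3], [0, 0, 0]], [0.95, [0, -7.3, 0.8], [0, 0, 0]], [0.95, [0, -7.3, 1.3], [0, 0, 0]], [0.95, [0, -7.1, 1.8], [0, 0, 0]], [0.95, [0, -7, 2.3], [0, 0, 0]], [0.95, [0, -6.8, 2.8], [0, 0, 0]], [0.95, [0, -6.6, 3.3], [0, 0, 0]]]'

```text
time_s: 13.18
ee_pos: [0.5492, -0.2012, 0.1464]
eef_rot: [-2.016, 0.008, -1.451]
force: [0.6, -0.5, -0.4]
grip_width: 0.014
grip_force: 4.0
```

>>> carry_out --commands '[[0.95, [0, -6.4, 3.7], [0, 0, 0]], [0.95, [0, -6.1, 4.2], [0, 0, 0]], [0.95, [0, -5.8, 4.6], [0, 0, 0]], [0.95, [0, -5.5, 5], [0, 0, 0]], [0.95, [0, -5.1, 5.3], [0, 0, 0]], [0.95, [0, -4.7, 5.7], [0, 0, 0]], [0.95, [0, -4.3, 6], [0, 0, 0]], [0.95, [0, -3.9, 6.3], [0, 0, 0]]]'

```text
time_s: 14.18
ee_pos: [0.6038, -0.1948, 0.1663]
eef_rot: [-2.016, 0.007, -1.451]
force: [0.6, 0.4, -0.8]
grip_width: 0.0139
grip_force: 4.0
```

Run:
```python
from h import *
o=ctrl.get_obs();print(o['time_s'],np.round(o['qpos'],3),o['ee_pos'],o['eef_rot'],o['grip_width'],o['grip_force'],o['force'])
p,T=now(); print('grasp',p-.019*T[:,2])
for n in ('top','side'):
    c=ctrl.camera(n); print(n,[(np.round(x['at'],4).tolist(),round(x['score'],2)) for x in ctrl.place_of('grip',n)[:2]],[(np.round(x['at'],4).tolist(),round(x['score'],2)) for x in ctrl.place_of('pail',n)[:2]])
c=ctrl.camera('side')
cv2.imwrite('pics/s5.png',cv2.resize(c['img'][110:230,240:400],None,fx=5,fy=5,interpolation=cv2.INTER_CUBIC))
```

```text
14.175 [-0.643  0.316  2.026  1.798  0.697  0.893] [ 0.60383065 -0.19481018  0.16633009] [-2.01627007  0.00743241 -1.45092802] 0.013872865181011497 4.001186415553093 [ 0.57017246  0.40173415 -0.84611657]
grasp [ 0.58681523 -0.19692091  0.17451669]
top [([0.5839, -0.1921, 0.1763], 0.53)] [([0.5986, -0.1961, 0.0013], 0.85)]
side [([0.5896, -0.1991, 0.1751], 0.59)] [([0.5977, -0.1938, 0.0007], 0.91)]
```

View pics/s5.png

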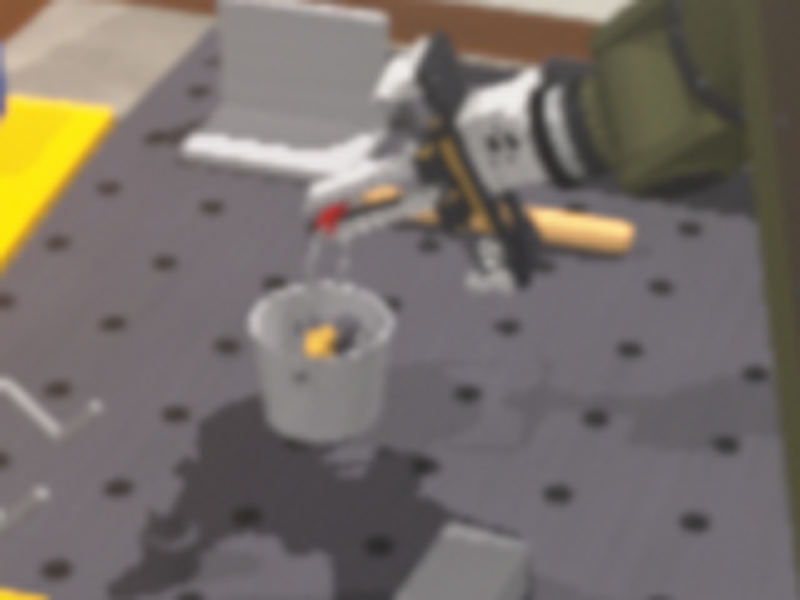

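The bail is upright at about 1.48 rad and the pail is standing: grip red at (330,215), pail at (320,360) in the crop. Before carrying, I'll check the joint ranges along the way to the rack.

```bash
cat > k.py <<'E'
from h import *
S=[([1.249,.3,1.521],[.1386,.5322,.2054],[3.1416,0,2.8868]),([-0.82449,.38358,2.2155],[.5101,-.2056,.0936],[2.0163,-.0089,1.6898]),
([-1.012,.214,2.322],[.43855,-.2144,.1281],[-2.0162,.00655,-1.4504]),([-.643,.316,2.026],[.6038,-.1948,.1663],[-2.0163,.0074,-1.4509]),([-.823,.385,2.214],[.51075,-.20574,.09344],[-2.01612,.00706,-1.45156])]
def wc(v,q):
    r0,h,L1,L2,d,e2,b=v; s=q[1]+q[2]
    r=r0+L1*np.sin(q[1])+L2*np.sin(s)-e2*np.cos(s)
    c,n=np.cos(q[0]),np.sin(q[0])
    return np.array([r*c-b*n,r*n+b*c,h+L1*np.cos(q[1])+L2*np.cos(s)+e2*np.sin(s)])
sol=least_squares(lambda v:np.concatenate([np.array(p)-v[4]*R.from_euler('xyz',a).as_matrix()[:,2]-wc(v,q) for q,p,a in S]),[0.0,.3,.4,.45,.3,0,0.0]); V=sol.x
def ik(p,T,q0):
    w=p-V[4]*T[:,2]; q=least_squares(lambda q:wc(V,q)-w,q0).x; s=q[1]+q[2]
    c,n=np.cos(q[0]),np.sin(q[0]); f=np.array([c*np.sin(s),n*np.sin(s),np.cos(s)]); down=np.array([c*np.cos(s),n*np.cos(s),-np.sin(s)]); lat=np.array([-n,c,0])
    z=T[:,2]; q5=np.arccos(z@f); q4=np.arctan2(z@lat,z@down)%(2*np.pi)
    return q,q4,q5
E
python3 - <<'E'
from k import *
print(V,np.abs(sol.fun).max())
p,T=now(); print('check',ik(p,T,[-.64,.3,2]))
F=np.diag([-1,-1,1.])
seat=np.array([.6165,.2075,.215]);yr=5.3;px=np.array([np.cos(np.radians(yr)),np.sin(np.radians(yr)),0])
for a in (25,15,5):
    T1=tool(yr,a)@F
    print(a,[ [np.round(np.r_[k[0],k[1:]],2).tolist()] for k in (ik(seat+u*px+[0,0,dz]+.019*T1[:,2],T1,[.3,.3,1.8]) for u,dz in((-.10,.09),(0,.03),(0,0)))])
T1=tool(yr,25)@F
print('mid',ik(np.array([.55,0,.3]),T1,[0,.3,1.8]))
E
```

```text
[ 0.00049318  0.22125999  0.42361155  0.44709405  0.2703304  -0.04084053
  0.0368626 ] 0.0002016689881831346
check (array([-0.64378743,  0.31571498,  2.02723844]), np.float64(1.7976031703807385), np.float64(0.6982218813631457))
25 [[[0.44, -0.11, 2.13, 4.75, 0.31]], [[0.36, 0.2, 1.97, 4.18, 0.28]], [[0.36, 0.25, 1.99, 3.99, 0.33]]]
15 [[[0.46, -0.08, 2.21, 4.06, 0.45]], [[0.37, 0.25, 2.03, 3.72, 0.51]], [[0.37, 0.31, 2.05, 3.65, 0.57]]]
5 [[[0.46, 0.0, 2.27, 3.74, 0.69]], [[0.38, 0.32, 2.07, 3.55, 0.78]], [[0.38, 0.39, 2.08, 3.52, 0.85]]]
mid (array([-0.19422355, -0.20491113,  2.20124316]), np.float64(1.4694331566392351), np.float64(0.2605773097240995))
```

The model fits to 0.2 mm. At 25° j4 would pass its limit of 4.18 at the rack, so I'll flatten the tool to about 5° first, turning about the grasp point. I'll check j6 and that path too.

```bash
cat >> k.py <<'E'
def full(p,T,q0):
    q,q4,q5=ik(p,T,q0); s=q[1]+q[2];c,n=np.cos(q[0]),np.sin(q[0]); f=np.array([c*np.sin(s),n*np.sin(s),np.cos(s)])
    x0=np.cross(f,T[:,2]);x0/=np.linalg.norm(x0); q6=np.arctan2(np.cross(x0,T[:,0])@T[:,2],x0@T[:,0])
    return np.r_[q,q4,q5,q6]
F=np.diag([-1,-1,1.])
seat=np.array([.6165,.2075,.215]);yr=5.3;px=np.array([np.cos(np.radians(yr)),np.sin(np.radians(yr)),0])
E
python3 - <<'E'
from k import *
p,T=now(); q=np.array([-.643,.316,2.026]); print(full(p,T,q).round(2))
g=p-.019*T[:,2]
A=5
Ta=tool(7.1,A)@F; Tr=tool(yr,A)@F
print('tilt'); plan(p,T,g+.019*Ta[:,2],Ta,8,.95)
way=[(g,T)]+[(g,tool(7.1,a)@F) for a in(18,12,A)]+[(g+[0,0,.06],Ta),(g+[0,0,.12],Ta)]
e=seat-.11*px+[0,0,.085]
way+=[(g+[0,0,.12]+(e-g-[0,0,.12])*t,Tr) for t in np.linspace(.1,1,10)]
way+=[(seat-.11*px+[0,0,.032],Tr),(seat-.05*px+[0,0,.032],Tr),(seat+[0,0,.032],Tr),(seat,Tr)]
for G,TT in way:
    k=full(G+.019*TT[:,2],TT,q); q=k[:3]; print(np.round(G,3),k.round(2))
E
```

```text
[-0.64  0.32  2.03  1.8   0.7   0.89]
tilt
[[0.95,[-0.0,-0.8,-0.2],[0.0448,-0.0002,-0.001]],[0.95,[-0.0,-0.8,-0.1],[0.0448,-0.0002,-0.001]],[0.95,[-0.0,-0.8,-0.1],[0.0448,-0.0002,-0.001]],[0.95,[-0.0,-0.8,-0.0],[0.0448,-0.0002,-0.001]],[0.95,[-0.0,-0.8,-0.0],[0.0448,-0.0002,-0.001]],[0.95,[-0.0,-0.8,0.0],[0.0448,-0.0002,-0.001]],[0.95,[-0.0,-0.8,0.1],[0.0448,-0.0002,-0.001]],[0.95,[-0.0,-0.8,0.1],[0.0448,-0.0002,-0.001]]]
[ 0.586 -0.197  0.174] [-0.64  0.32  2.03  1.8   0.7   0.89]
[ 0.586 -0.197  0.174] [-0.66  0.37  2.06  1.99  0.83  0.68]
[ 0.586 -0.197  0.174] [-0.68  0.42  2.08  2.11  0.96  0.56]
[ 0.586 -0.197  0.174] [-0.68  0.49  2.08  2.21  1.11  0.45]
[ 0.586 -0.197  0.234] [-0.68  0.34  2.08  2.14  1.03  0.59]
[ 0.586 -0.197  0.294] [-0.68  0.21  2.06  2.05  0.95  0.75]
[ 0.578 -0.158  0.295] [-0.6   0.15  2.14  2.17  0.88  0.68]
[ 0.57  -0.118  0.296] [-0.52  0.09  2.2   2.26  0.84  0.62]
[ 0.562 -0.079  0.296] [-0.43  0.04  2.25  2.37  0.79  0.55]
[ 0.555 -0.039  0.297] [-0.32  0.    2.29  2.5   0.73  0.47]
[0.547 0.    0.297] [-0.2  -0.03  2.32  2.67  0.69  0.35]
[0.539 0.04  0.298] [-0.07 -0.05  2.34  2.87  0.65  0.2 ]
[0.531 0.079 0.298] [ 0.07 -0.06  2.35  3.1   0.63  0.03]
[0.523 0.118 0.299] [ 0.21 -0.06  2.34  3.34  0.63 -0.15]
[0.515 0.158 0.299] [ 0.35 -0.04  2.32  3.56  0.67 -0.31]
[0.507 0.197 0.3  ] [ 0.48 -0.01  2.29  3.75  0.71 -0.45]
[0.507 0.197 0.247] [ 0.48  0.14  2.32  3.66  0.86 -0.32]
[0.567 0.203 0.247] [ 0.41  0.24  2.19  3.59  0.81 -0.29]
[0.616 0.208 0.247] [ 0.38  0.32  2.07  3.55  0.77 -0.28]
[0.616 0.208 0.215] [ 0.38  0.39  2.08  3.52  0.85 -0.23]
```

>>> carry_out --commands '[[0.95, [0, -0.8, -0.2], [0.0448, 0, -0.001]], [0.95, [0, -0.8, -0.1], [0.0448, 0, -0.001]], [0.95, [0, -0.8, -0.1], [0.0448, 0, -0.001]], [0.95, [0, -0.8, 0], [0.0448, 0, -0.001]], [0.95, [0, -0.8, 0], [0.0448, 0, -0.001]], [0.95, [0, -0.8, 0], [0.0448, 0, -0.001]], [0.95, [0, -0.8, 0.1], [0.0448, 0, -0.001]], [0.95, [0, -0.8, 0.1], [0.0448, 0, -0.001]], [0.95, [0, 0, 0], [0, 0, 0]]]' --squeeze 3

```text
time_s: 15.65
ee_pos: [0.6049, -0.1949, 0.1726]
eef_rot: [-1.657, 0.0, -1.449]
force: [-0.7, 0.9, 1.7]
grip_width: 0.0136
grip_force: 3.0
```

>>> carry_out --commands '[[1, [0, 0, 0], [0, 0, 0]], [1, [0, 0, 0], [0, 0, 0]], [1, [0, -4, -0.3], [0, 0, 0]], [1, [0, -6, -0.5], [0, 0, 0]], [1, [0, -8, -0.7], [0, 0, 0]], [1, [0, -8, -0.7], [0, 0, 0]], [1, [0, -8, -0.7], [0, 0, 0]], [1, [0, -6, -0.5], [0, 0, 0]]]' --squeeze 40

```text
time_s: 16.65
ee_pos: [0.6051, -0.1947, 0.2133]
eef_rot: [-1.658, -0.001, -1.449]
force: [0.1, 0.5, -4.9]
grip_width: 0.0129
grip_force: 40.0
```

Run:
```python
from k import *
o=ctrl.get_obs();print(o['time_s'],np.round(o['qpos'],2),o['ee_pos'],o['eef_rot'],o['grip_width'],o['grip_force'],o['force'])
p,T=now(); g=p-.019*T[:,2];print('grasp',g)
for n in ('top','side'):
    c=ctrl.camera(n); print(n,[(np.round(x['at'],4).tolist(),round(x['score'],2)) for x in ctrl.place_of('grip',n)[:2]],[(np.round(x['at'],4).tolist(),round(x['score'],2)) for x in ctrl.place_of('pail',n)[:2]])
cv2.imwrite('pics/s6.png',cv2.resize(c['img'][110:230,240:400],None,fx=5,fy=5,interpolation=cv2.INTER_CUBIC))
Tr=tool(yr,5)@F
g1=g+[0,0,.295-g[2]]
p,T=plan(p,T,g1+.019*T[:,2],T,8,1)
e=seat-.11*px+[0,0,.085]
p,T=plan(p,T,e+.019*Tr[:,2],Tr,20,1)
```

```text
16.65 [-0.68  0.39  2.09  2.17  1.05  0.54] [ 0.60505109 -0.19467472  0.21333997] [-1.65763859e+00 -5.47679940e-04 -1.44883644e+00] 0.01287381131066896 39.999961853027344 [ 0.11769847  0.51905943 -4.85388187]
grasp [ 0.58626318 -0.19697661  0.2149879 ]
top [([0.5839, -0.1913, 0.2166], 0.46)] [([0.5956, -0.1944, 0.0387], 0.82), ([0.4272, 0.5074, -0.0017], 0.43)]
side [([0.5868, -0.1999, 0.2144], 0.56)] [([0.595, -0.1928, 0.0396], 0.76)]
[[1,[0.0,-10.0,-0.9],[0.0,0.0,0.0]],[1,[0.0,-10.0,-0.9],[0.0,0.0,0.0]],[1,[0.0,-10.0,-0.9],[0.0,0.0,0.0]],[1,[0.0,-10.0,-0.9],[0.0,0.0,0.0]],[1,[0.0,-10.0,-0.9],[0.0,0.0,0.0]],[1,[0.0,-10.0,-0.9],[0.0,0.0,0.0]],[1,[0.0,-10.0,-0.9],[0.0,0.0,0.0]],[1,[0.0,-10.0,-0.9],[0.0,0.0,0.0]]]
[[1,[-20.0,-0.1,-1.6],[-0.0,0.0015,0.0002]],[1,[-20.0,-0.1,-1.6],[-0.0,0.0015,0.0002]],[1,[-20.0,-0.1,-1.6],[-0.0,0.0015,0.0002]],[1,[-20.0,-0.1,-1.6],[-0.0,0.0015,0.0002]],[1,[-20.0,-0.1,-1.7],[-0.0,0.0015,0.0002]],[1,[-20.0,-0.1,-1.7],[-0.0,0.0015,0.0002]],[1,[-20.0,-0.1,-1.7],[-0.0,0.0015,0.0002]],[1,[-20.0,-0.1,-1.8],[-0.0,0.0015,0.0002]],[1,[-20.0,-0.1,-1.8],[-0.0,0.0015,0.0002]],[1,[-20.0,-0.1,-1.8],[-0.0,0.0015,0.0002]],[1,[-20.0,-0.1,-1.8],[-0.0,0.0015,0.0002]],[1,[-20.0,-0.1,-1.9],[-0.0,0.0015,0.0002]],[1,[-20.0,-0.1,-1.9],[-0.0,0.0015,0.0002]],[1,[-20.0,-0.1,-1.9],[-0.0,0.0015,0.0002]],[1,[-20.0,-0.1,-2.0],[-0.0,0.0015,0.0002]],[1,[-20.0,-0.1,-2.0],[-0.0,0.0015,0.0002]],[1,[-20.0,-0.1,-2.0],[-0.0,0.0015,0.0002]],[1,[-20.0,-0.1,-2.1],[-0.0,0.0015,0.0002]],[1,[-20.0,-0.1,-2.1],[-0.0,0.0015,0.0002]],[1,[-20.0,-0.1,-2.1],[-0.0,0.0015,0.0002]]]
```

View pics/s6.png

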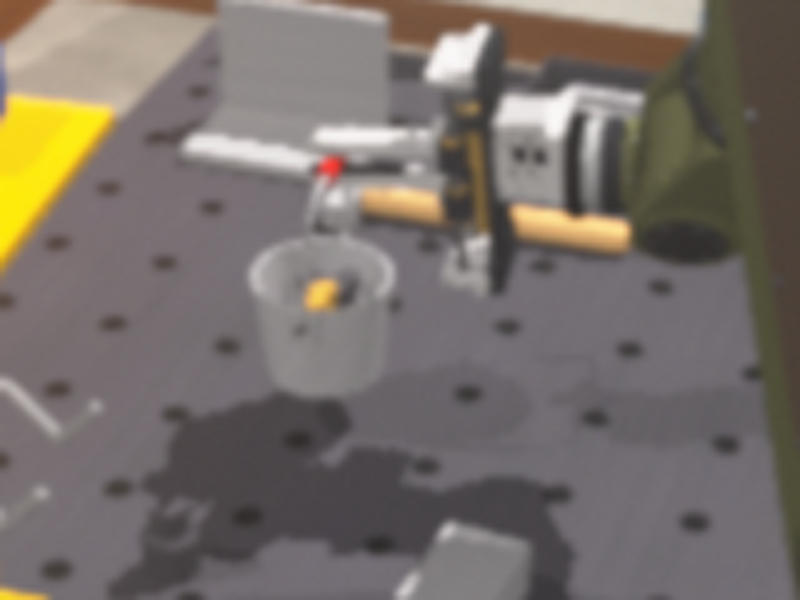

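The pail is off the table at z ≈ 0.039 and upright, with the red grip at (330,165) between the fingers. Next I'll lift it higher and traverse gently.

>>> carry_out --commands '[[1, [0, -6, -0.5], [0, 0, 0]], [1, [0, -12, -1.1], [0, 0, 0]], [1, [0, -14, -1.3], [0, 0, 0]], [1, [0, -14, -1.3], [0, 0, 0]], [1, [0, -14, -1.3], [0, 0, 0]], [1, [0, -12, -1.1], [0, 0, 0]], [1, [0, -8, -0.6], [0, 0, 0]], [1, [-5, 0, -0.4], [0, 0, 0]], [1, [-12, 0, -1], [0, 0.0015, 0]], [1, [-18, 0, -1.5], [0, 0.0015, 0]]]'

```text
time_s: 18.2
ee_pos: [0.5974, -0.1593, 0.2925]
eef_rot: [-1.659, 0.0, -1.452]
force: [-0.2, 0.2, -4.6]
grip_width: 0.0132
grip_force: 40.0
```

>>> carry_out --commands '[[1, [-24, 0, -2], [0, 0.002, 0]], [1, [-26, 0, -2.2], [0, 0.002, 0]], [1, [-26, 0, -2.3], [0, 0.002, 0]], [1, [-26, 0, -2.4], [0, 0.002, 0]], [1, [-26, 0, -2.4], [0, 0.002, 0]], [1, [-26, 0, -2.4], [0, 0.002, 0]], [1, [-26, 0, -2.4], [0, 0.002, 0]], [1, [-26, 0, -2.4], [0, 0.002, 0]], [1, [-26, 0, -2.5], [0, 0.002, 0]], [1, [-26, 0, -2.5], [0, 0.002, 0]]]'

```text
time_s: 19.45
ee_pos: [0.5449, 0.095, 0.2941]
eef_rot: [-1.66, -0.002, -1.471]
force: [0.9, -0.8, -3.4]
grip_width: 0.0128
grip_force: 40.0
```

>>> carry_out --commands '[[1, [-26, 0, -2.6], [0, 0.002, 0]], [1, [-24, 0, -2.5], [0, 0.002, 0]], [1, [-20, 0, -2], [0, 0.001, 0]], [1, [-16, 0, -1.5], [0, 0.001, 0]], [1, [-12, 0, -1], [0, 0.001, 0]], [1, [-6, 0, -0.5], [0, 0, 0]], [1, [0, 0, 0], [0, 0, 0]], [1, [0, 0, 0], [0, 0, 0]]]'

```text
time_s: 20.45
ee_pos: [0.526, 0.1958, 0.2953]
eef_rot: [-1.658, -0.003, -1.479]
force: [-0.5, 0.3, -4.1]
grip_width: 0.0128
grip_force: 40.0
```

Run:
```python
from k import *
o=ctrl.get_obs();print(o['time_s'],np.round(o['qpos'],2),o['ee_pos'],o['eef_rot'],o['grip_width'],o['force'])
p,T=now(); g=p-.019*T[:,2];print('grasp',g)
for n in ('top','side','wrist'):
    c=ctrl.camera(n); print(n,*[(t,[(np.round(x['at'],4).tolist(),round(x['score'],2)) for x in ctrl.place_of(t,n)[:2]]) for t in('grip','pail','seat')])
    cv2.imwrite(f'pics/{n}7.png',c['img'])
c=cv2.imread('pics/side7.png')
cv2.imwrite('pics/s7.png',cv2.resize(c[120:280,150:360],None,fx=3.7,fy=3.7,interpolation=cv2.INTER_CUBIC))
```

```text
20.45 [ 0.47 -0.    2.3   3.73  0.72 -0.44] [0.52603433 0.19583957 0.29533705] [-1.65832345 -0.00273765 -1.47896612] 0.012825506180607191 [-0.51347385  0.33578644 -4.07968078]
grasp [0.5071864  0.19410844 0.29699793]
top ('grip', [([0.5046, 0.1962, 0.3006], 0.41), ([0.4119, 0.3934, -0.003], 0.39)]) ('pail', [([0.5175, 0.196, 0.1215], 0.66)]) ('seat', [([0.6172, 0.2078, 0.2126], 0.69)])
side ('grip', [([0.5077, 0.1953, 0.2965], 0.62)]) ('pail', [([0.5147, 0.1965, 0.1246], 0.65)]) ('seat', [([0.6217, 0.2027, 0.2151], 0.59)])
wrist ('grip', [([0.5045, 0.2014, 0.2953], 0.86)]) ('pail', [([0.5136, 0.198, 0.1219], 0.59)]) ('seat', [])
```

View pics/s7.png

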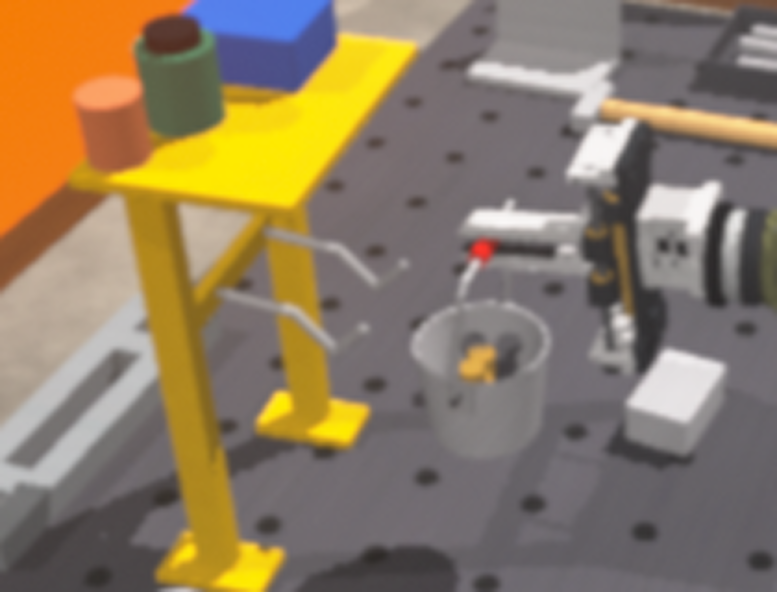

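Side crop: the pail hangs upright, grip red at (483,250). The prong tips are at (403,264) and (362,328), which I'll use to check the seat.

Run:
```python
from k import *
c=ctrl.camera('side'); py=np.array([-px[1],px[0],0])
tips=[seat-.024*px+s*.043*py+[0,0,.016] for s in(-1,1)]
print('pred',proj(c,tips)); 
O=np.array([[150+403/3.7,120+264/3.7],[150+362/3.7,120+328/3.7]])
print('obs',O,[atz(c,u,.231) for u in O],tips)
p,T=now();Tr=tool(yr,5)@F; st=np.array([.6175,.207,.215])
for G,n in((st-.09*px+[0,0,.036],5),(st-.0*px+[0,0,.036],9),(st+[0,0,.004],4)): p,T=plan(p,T,G+.019*Tr[:,2],Tr,n,1)
```

```text
pred [[258.85417494 192.1296476 ]
 [247.84467007 209.44081484]]
obs [[258.91891892 191.35135135]
 [247.83783784 208.64864865]] [array([0.59813286, 0.15881537, 0.231     ]), array([0.59030472, 0.24484789, 0.231     ])] [array([0.59657454, 0.16246694, 0.231     ]), array([0.58863067, 0.24809927, 0.231     ])]
[[1,[-0.5,8.8,5.0],[-0.0,-0.0001,0.0006]],[1,[-0.5,8.8,5.0],[-0.0,-0.0001,0.0006]],[1,[-0.5,8.8,5.0],[-0.0,-0.0001,0.0006]],[1,[-0.5,8.8,5.0],[-0.0,-0.0001,0.0006]],[1,[-0.5,8.8,5.0],[-0.0,-0.0001,0.0006]]]
[[1,[-0.0,-0.9,10.0],[0.0,0.0,0.0]],[1,[-0.0,-0.9,10.0],[0.0,0.0,0.0]],[1,[-0.0,-0.9,10.0],[0.0,0.0,0.0]],[1,[-0.0,-0.9,10.0],[0.0,0.0,0.0]],[1,[-0.0,-0.9,10.0],[0.0,0.0,0.0]],[1,[-0.0,-0.9,10.0],[0.0,0.0,0.0]],[1,[-0.0,-0.9,10.0],[0.0,0.0,0.0]],[1,[-0.0,-0.9,10.0],[0.0,0.0,0.0]],[1,[-0.0,-0.9,10.0],[0.0,0.0,0.0]]]
[[1,[0.0,8.0,0.7],[0.0,0.0,0.0]],[1,[0.0,8.0,0.7],[0.0,0.0,0.0]],[1,[0.0,8.0,0.7],[0.0,0.0,0.0]],[1,[0.0,8.0,0.7],[0.0,0.0,0.0]]]
```

The prediction is within 1 px. I'll lower to 36 mm above the seat and then move in.

>>> carry_out --commands '[[1, [0, 6, 3], [0, 0, 0]], [1, [0, 10, 6], [0, 0, 0]], [1, [0, 11, 6], [0, 0, 0]], [1, [0, 10, 6], [0, 0, 0]], [1, [0, 7, 4], [0, 0, 0]], [1, [0, 0, 0], [0, 0, 0]], [1, [0, -0.4, 5], [0, 0, 0]], [1, [0, -0.9, 10], [0, 0, 0]], [1, [0, -0.9, 10], [0, 0, 0]], [1, [0, -0.9, 10], [0, 0, 0]]]'

```text
time_s: 22.35
ee_pos: [0.583, 0.2012, 0.2498]
eef_rot: [-1.658, -0.003, -1.479]
force: [-0.3, 0.2, -5.3]
grip_width: 0.0128
grip_force: 40.0
```

>>> carry_out --commands '[[1, [0, -0.9, 10], [0, 0, 0]], [1, [0, -0.9, 10], [0, 0, 0]], [1, [0, -0.9, 10], [0, 0, 0]], [1, [0, -0.9, 10], [0, 0, 0]], [1, [0, -0.7, 8], [0, 0, 0]], [1, [0, -0.6, 7], [0, 0, 0]], [1, [0, 0, 0], [0, 0, 0]]]'

```text
time_s: 23.22
ee_pos: [0.6375, 0.2062, 0.2496]
eef_rot: [-1.658, -0.003, -1.479]
force: [-0.5, -1.0, -4.2]
grip_width: 0.0128
grip_force: 40.0
```

Run:
```python
from k import *
o=ctrl.get_obs();print(o['time_s'],np.round(o['qpos'],2),o['ee_pos'],o['grip_width'],o['force'])
p,T=now(); g=p-.019*T[:,2]; d=g-np.array([.6175,.207,.215]);py=np.array([-px[1],px[0],0]);print('grasp rel seat',d@px,d@py,d[2])
c=ctrl.camera('side'); print([(np.round(x['at'],4).tolist(),round(x['score'],2)) for x in ctrl.place_of('grip','side')[:2]])
cv2.imwrite('pics/s8.png',cv2.resize(c['img'][130:270,180:330],None,fx=4,fy=4,interpolation=cv2.INTER_CUBIC))
```

```text
23.225 [ 0.37  0.31  2.07  3.55  0.76 -0.28] [0.63746352 0.20622107 0.24963252] 0.012826047189730364 [-0.53210709 -1.0017466  -4.2189009 ]
grasp rel seat 0.000878123212670913 -0.0026030118092633787 0.036283801462950044
[([0.6209, 0.2057, 0.2523], 0.57)]
```

>>> carry_out --commands '[[1, [0, 4, 0.4], [0, 0, 0]], [1, [0, 6, 0.5], [0, 0, 0]], [1, [0, 6, 0.5], [0, 0, 0]], [1, [0, 6, 0.5], [0, 0, 0]], [1, [0, 5, 0.4], [0, 0, 0]], [1, [0, 4, 0.3], [0, 0, 0]], [1, [0, 3, 0.2], [0, 0, 0]], [1, [0, 0, 0], [0, 0, 0]]]'

```text
time_s: 24.32
ee_pos: [0.637, 0.2062, 0.2154]
eef_rot: [-1.658, -0.003, -1.479]
force: [0.5, 0.8, -4.5]
grip_width: 0.0132
grip_force: 40.0
```

>>> carry_out --commands '[[1, [0, 1, 0.1], [0, 0, 0]], [1, [0, 1, 0.1], [0, 0, 0]], [1, [0, 0, 0], [0, 0, 0]]]'

```text
time_s: 24.7
ee_pos: [0.6373, 0.2062, 0.2143]
eef_rot: [-1.656, -0.003, -1.479]
force: [1.0, 0.0, -1.2]
grip_width: 0.0131
grip_force: 40.0
```

The prongs are taking the weight. I'll ease the grip, open and back straight out.

>>> carry_out --commands '[[1, [0, 0.7, 0], [0, 0, 0]], [1, [0, 0, 0], [0, 0, 0]], [0.84, [0, 0, 0], [0, 0, 0]], [0.8, [0, 0, 0], [0, 0, 0]], [0.7, [0, 0, 0], [0, 0, 0]], [0.6, [0, 0, 0], [0, 0, 0]], [0.6, [0, 0, 0], [0, 0, 0]], [0.6, [0, 0, 0], [0, 0, 0]]]' --squeeze 3

```text
time_s: 25.7
ee_pos: [0.637, 0.2061, 0.2128]
eef_rot: [-1.658, -0.003, -1.479]
force: [0.4, -0.4, 0.0]
grip_width: 0.0374
grip_force: 0.0
```

Run:
```python
from k import *
o=ctrl.get_obs();print(o['time_s'],o['ee_pos'],o['grip_width'],o['force'])
for n in ('top','side','wrist'):
    c=ctrl.camera(n); print(n,*[(t,[(np.round(x['at'],4).tolist(),round(x['score'],2)) for x in ctrl.place_of(t,n)[:2]]) for t in('grip','pail')])
```

```text
25.7 [0.63696259 0.2061283  0.21282013] 0.03742792942914405 [ 0.39817921 -0.37684825  0.02214356]
top ('grip', [([0.6194, 0.2074, 0.2182], 0.36)]) ('pail', [])
side ('grip', [([0.6211, 0.206, 0.2161], 0.56)]) ('pail', [([0.6132, 0.2072, 0.0396], 0.98)])
wrist ('grip', [([0.6167, 0.208, 0.2104], 0.64)]) ('pail', [([0.6118, 0.2066, 0.0401], 0.71)])
```

The pail hangs with its underside at 40 mm and the grip at the seat. Backing out.

>>> carry_out --commands '[[0.6, [0, 0, -8], [0, 0, 0]], [0.6, [0, 0, -15], [0, 0, 0]], [0.6, [0, 0, -20], [0, 0, 0]], [0.6, [0, 0, -25], [0, 0, 0]], [0.6, [0, 0, -25], [0, 0, 0]], [0.6, [0, 0, -20], [0, 0, 0]], [0.6, [0, 0, 0], [0, 0, 0]], [0.6, [0, 0, 0], [0, 0, 0]], [0.6, [0, 0, 0], [0, 0, 0]], [0.6, [0, 0, 0], [0, 0, 0]]]'

```text
time_s: 27.4
ee_pos: [0.5252, 0.1957, 0.2226]
eef_rot: [-1.658, -0.003, -1.479]
force: [-0.7, 0.3, 0.4]
grip_width: 0.0375
grip_force: 0.0
```

>>> carry_out --commands '[[0.6, [0, 0, 0], [0, 0, 0]], [0.6, [0, 0, 0], [0, 0, 0]], [0.6, [0, 0, 0], [0, 0, 0]], [0.6, [0, 0, 0], [0, 0, 0]], [0.6, [0, 0, 0], [0, 0, 0]], [0.6, [0, 0, 0], [0, 0, 0]], [0.6, [0, 0, 0], [0, 0, 0]], [0.6, [0, 0, 0], [0, 0, 0]], [0.6, [0, 0, 0], [0, 0, 0]], [0.6, [0, 0, 0], [0, 0, 0]]]'

```text
time_s: 28.65
ee_pos: [0.5249, 0.1958, 0.2227]
eef_rot: [-1.658, -0.003, -1.479]
force: [0.2, 0.6, 1.0]
grip_width: 0.0377
grip_force: 0.0
```

Run:
```python
from k import *
o=ctrl.get_obs();print(o['time_s'],o['ee_pos'],o['force'])
for i in range(2):
  for n in ('side','wrist'):
    c=ctrl.camera(n); print(n,*[(t,[(np.round(x['at'],4).tolist(),round(x['score'],2)) for x in ctrl.place_of(t,n)[:1]]) for t in('grip','pail','seat')])
```

```text
28.65 [0.52486056 0.19579423 0.22266583] [0.19546908 0.6064639  1.02920159]
side ('grip', [([0.6186, 0.2047, 0.2149], 0.41)]) ('pail', [([0.6162, 0.2079, 0.0379], 0.74)]) ('seat', [([0.6235, 0.2045, 0.2146], 0.65)])
wrist ('grip', [([0.6168, 0.2107, 0.2111], 0.7)]) ('pail', [([0.6122, 0.2048, 0.041], 0.83)]) ('seat', [])
side ('grip', [([0.4263, 0.5111, -0.001], 0.58)]) ('pail', [([0.6149, 0.208, 0.0389], 0.81)]) ('seat', [([0.6165, 0.2028, 0.2147], 0.78)])
wrist ('grip', [([0.6168, 0.2078, 0.2111], 0.65)]) ('pail', [([0.6127, 0.2077, 0.0407], 0.9)]) ('seat', [])
```

```bash
python3 -c "
from station import ctrl
print(ctrl.hand_in())"
```

```text
the job is handed in; nothing more can be done
None
```

The pail is hanging from the yellow stand and the job is handed in: the cameras put the grip within about 5 mm of the seat and the pail upright and still, but the hand-in returned no verdict; joint 6 touched its range limit (read -2.554 against -2.55) during the first grasp, before I turned the tool round.

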